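# Key a honing disc onto the sharpening machine

## Robot

A 6-joint arm with a two-finger parallel gripper is mounted at the origin on the work surface. World frame = base frame: x ahead of the robot, y to its left, z up, the work surface at z = 0. Lengths are in m, angles in rad, forces in N, time in s.
With the tool pointing down it reaches from about 0.4 to 0.825 m from the base axis. Payload 7 kg.
Tool frame: the origin (TCP) lies at the very end of the fingers, on their centre line; the grasp point (between the pads) lies 19 mm behind it (arm.pinch_z is the z of the grasp point in the tool frame, in m); z points along the fingers, y is the direction in which the jaws open and shut (so a half turn about z gives the same grasp; the last joint's range is limited). The gripper opens to 88 mm and grips with 3 to 60 N. Pads are 19 mm wide; open, the fingers measure 130 mm over their backs; the gripper's body (78 mm by 193 mm) begins 47 mm behind the grasp point.
Start: joints at [1.614, 0.359, 0.012, 0, -1.224, -0.288], TCP at [0.164, 0.655, 0.205] pointing down, gripper open.
Joint ranges: [-3.07, 3.07], [-1.43, 2.12], [-1.02, 1.25], [-3.03, 1.67], [-3.05, -0], [-3.03, 3.03]. Speed limits (rad/s): [2.39, 2.39, 3.01, 3.14, 3.14, 3.14].

## Interface

Orientations are given as [roll, pitch, yaw] about the fixed x, y, z axes, in that order (R = Rz(yaw) Ry(pitch) Rx(roll)).
In Python, from station import arm gives the robot as it stands.
- The arm moves only by the tool drive_tool, never from a script. Its argument "targets" is a list of rows, each a list of 6 numbers: the shift along the world's x, y, z in units of 0.04 m (1.0 is 0.04 m), then the turn, a rotation vector about the world's x, y, z in units of 6 degrees (1.0 is 6 degrees). In form: [[x, y, z, wx, wy, wz], ...]. A call has 1 to 5 rows; each row shifts and turns the commanded pose from where the row before left it; what a row does not reach is not made up. A row lasts 1/8 s, in which the tool goes at most 62.5 mm and 10.7 degrees, less where a joint would pass 70% of its speed; a pose out of reach is approached as far as the arm can. A call with a number of a shift or a turn outside -1 to 1 is refused whole. A call with a gripper value outside its range is refused whole. "claw" is the opening, from 0 (shut) to 1 (fully open), set as the call begins (left out, the last holds). The fingers move at their own pace and stop on an object; "newtons" is the grip in N (left out, the last holds). Time passes only in rows, so rows that do not move let the fingers close. It gives the time, the measured TCP pose, the force and the opening at its end, in the units of the state.
- arm.get_state(): the state, without advancing time (a new reading comes with each control period).
- arm.grab_frame(name): name is "scene" or "top"; returns (picture, depth): 420x560x3 uint8, red, green, blue; 420x560 float32, m along the optical axis (not along the pixel's ray), 0 where there is no reading.
- arm.get_calibration(name): a dict with "mtx" (3x3 intrinsics, pixels), "dist_coeffs" ([k1, k2, p1, p2, k3] as OpenCV has them; the pictures are not rectified), "origin" and "rotation" of the camera in the world. Camera axes: x right, y up, looking along -z (the intrinsics and any distortion apply to the point x, -y, -z); pixel columns grow to the right and rows downward; lengths in m; the calibration is good to about 2 mm. A picture is of the moment at which its call begins. get_calibration takes no time and is no camera call.
- arm.job_done(): hands the job in, once; it reports no verdict.
Trained networks look in the newest picture that a camera, given by its name, has taken for a name from the list of things; names that differ only in an ending like _2 or _b are one class to them, and where a whole thing is asked for, a point or a joint stands for the part that bears it (a point fixed in the world has none). Each returns a list of dicts, best first, with "score" (0 to 1); they miss things now and then, are a little off and sometimes report something else, mostly with a low value. They report only what shows in the picture. A call takes as long as a camera call.
- arm.search_frame(target, camera): "point" ([x, y, z] in m, in the coordinates of the camera as it stood for that picture, good to about 4 mm: the middle of the surface that is visible of it).
- arm.cut_out(target, camera): "pixels" (420x560 bool, what is visible of it).
- arm.landmark_of(target, camera): "point" ([x, y, z] in m, in the coordinates of the camera as it stood for that picture, good to about 4 mm: a listed point, or the origin of a listed thing).
The state is a dict: "t": time; "q": joint angles; "qd": joint speeds; "joint_efforts": joint torques, N m; "eef_pos": TCP position; "ee_rot": TCP orientation; "force": force on the tool from outside, world axes, zero at the start; "moment": the same for the moment, N m; "width": finger opening in m.
Only numpy, scipy, OpenCV 4.12 (cv2) and the standard library are available. Lean on these libraries where they do the work, as an engineer would, in place of code of your own. Each camera call takes 0.05 s, during which the arm holds its last target. There are 200 camera calls.

## Task

Pick up the honing disc by its hub and fit it over the sharpening machine's spindle, then turn it by feel until the notch in its rim finds the drive pin and the disc sinks fully home, flat on the flange. Do it gently, setting it down very slowly and never ramming the disc against the pin or spindle, then let go and leave the knife, the whetstone and the bowl where they are.

Things in the scene. Friction and masses are not known exactly. Their poses are not given: they have to be found in the camera images.
- disc: Loose honing disc, 0.28 to 0.46 kg, flat on the table at the start: brown stone ring 104 mm across, 14 mm thick, with a plain grey round hub (the part to grasp) 40 mm across standing on it to 52 mm above the underside. Origin: centre of the underside; z up along its axis; +x towards the rim notch. A blind bore 15 mm across, 44 mm deep, opens in the centre of the underside.
- notch (a point): Middle of the disc's only notch, on the disc's +x axis 41 mm from its axis, at the level of the underside. The notch is a straight radial slot 12 mm wide, cut through the stone's full 14 mm from the rim in to 30 mm from the axis.
- machine: Fixed bench sharpening machine, a grey box 200 mm (x) by 180 mm (y), deck 90 mm above the table; origin at the centre of its underside, z up, control panel on its -x side. On the deck, centred, lies a steel flange 94 mm across and 8 mm thick. It is braked (yields only above 2 N m). Disc and machine must never press on each other with more than 25 N.
- seat (a point): Centre of the flange's top, 98 mm above the table, where the centre of the disc's underside ends up; axes as the machine's. Here a spindle 12 mm across stands 30 mm above the flange, its last 6 mm tapered. Drive pin: see front. Lower the last millimetres onto pin or seat slowly (6 mm/s is safe; 12 mm/s can already give over 25 N).
- front (a point): Point on the flange's top 41 mm from the spindle's axis, on the machine's -x side. The drive pin (8 mm across, 8 mm tall, 41 mm from the spindle's axis) stands at an unknown angle within 0.9 rad (50 degrees) either way round the spindle from this point. Until the notch meets the pin the disc stays 8 mm above its seat; the notch clears the pin by 2 mm each side.
- knife: Bystander: kitchen knife lying beyond the work, 300 mm long, wooden handle; origin underneath, near the heel of the blade, blade to its +x.
- whetstone: Bystander: rectangular whetstone on a wooden holder, 240 x 75 x 42 mm; origin at the centre of its underside, long side along its x.
- bowl: Bystander: white bowl, 110 mm across and 50 mm high; origin at the centre of its underside.

How it is judged:
By the outcome, as a careful person would: the job done as asked, in the order asked, and still so for the second after the job is handed in, with the robot touching nothing.
It also fails if it takes over 64 s, if anything falls off the work surface, if the arm or the gripper's body presses on something with over 40 N, if the wrist force passes 120 N, or if a joint passes its speed limit or range.

## Working session

There is one attempt and no reset: what is moved stays moved. The work goes in short steps, Python scripts to look and compute and a tool call to move; the robot and the scene stay as the last step left them, time stands still between calls to the robot, and variables do not carry over. Pictures are saved under pics/ and viewed, about 8 in all and at most 12, crops included, and the job is handed in when it is done.

Besides the shell and the picture viewer there is one more tool, called after "Emit:" by a JSON object that holds its "api" and its "payload". drive_tool: Moves the arm, as the interface text tells. Shifts and turns lie within -1 to 1; 1 stands for 0.04 m of shift or 6 degrees of turn. Its arguments: {"type":"object","properties":{"targets":{"type":"array"},"claw":{"type":"number"},"newtons":{"type":"number"}},"required":["targets"]}

```bash
mkdir -p pics; ls; cat > h.py <<'E'
from station import arm
import numpy as np, cv2
def w(c,p):
    k=arm.get_calibration(c); return np.array(k["rotation"])@np.array(p)+np.array(k["origin"])
def cloud(c,depth,mask):
    k=arm.get_calibration(c); v,u=np.nonzero(mask&(depth>0)); d=depth[v,u]
    n=cv2.undistortPoints(np.stack([u,v],1).astype(float)[:,None],np.array(k["mtx"]),np.array(k["dist_coeffs"]))[:,0]
    P=np.stack([n[:,0]*d,-n[:,1]*d,-d],1)
    return P@np.array(k["rotation"]).T+np.array(k["origin"]),u,v
E
python3 - <<'E'
from h import *
s=arm.get_state(); print({k:np.round(v,3).tolist() for k,v in s.items()})
ims=[]
for c in("scene","top"):
    im,d=arm.grab_frame(c); np.save(c+"_d.npy",d);np.save(c+"_i.npy",im)
    cv2.imwrite(f"pics/{c}0.png",im[...,::-1])
    k=arm.get_calibration(c);print(c,np.round(k["origin"],3))
    for t in("disc","notch","machine","seat","front","knife","whetstone","bowl"):
        print(t,[(round(r["score"],2),np.round(w(c,r["point"]),3).tolist()) for r in arm.landmark_of(t,c)][:2])
E
```

```text
pics
{'t': 0.0, 'q': [1.614, 0.359, 0.011, -0.0, -1.224, -0.288], 'qd': [-0.001, 0.0, -0.0, -0.002, -0.001, -0.001], 'joint_efforts': [0.0, -58.272, 29.305, 6.997, 0.007, -0.0], 'eef_pos': [0.164, 0.654, 0.204], 'ee_rot': [3.14, -0.0, -0.245], 'force': [0.414, -0.348, 0.063], 'moment': [0.026, 0.015, -0.022], 'width': 0.088}
scene [1.574 0.634 0.826]
disc [(0.66, [-1.798, -2.739, -2.547]), (0.34, [-1.078, -2.019, -1.827])]
notch [(0.95, [-1.876, -2.817, -2.624])]
machine [(0.62, [-1.184, -2.125, -1.932])]
seat [(0.8, [-1.082, -2.023, -1.83])]
front [(0.95, [-1.106, -2.047, -1.854])]
knife [(0.74, [-1.34, -2.281, -2.089]), (0.53, [-1.082, -2.023, -1.831])]
whetstone [(0.56, [-0.731, -1.672, -1.48])]
bowl [(0.78, [-2.422, -3.362, -3.17])]
top [0.377 0.    1.245]
disc [(0.89, [2.414, 2.037, 3.282])]
notch [(0.77, [2.406, 2.029, 3.273]), (0.42, [2.221, 1.844, 3.089])]
machine [(0.65, [2.325, 1.948, 3.193])]
seat [(0.66, [2.172, 1.795, 3.04]), (0.27, [2.416, 2.039, 3.284])]
front [(0.91, [2.167, 1.79, 3.035])]
knife [(0.73, [2.437, 2.06, 3.305])]
whetstone [(0.65, [2.22, 1.843, 3.088])]
bowl [(0.84, [2.475, 2.099, 3.343])]
```

View pics/scene0.png

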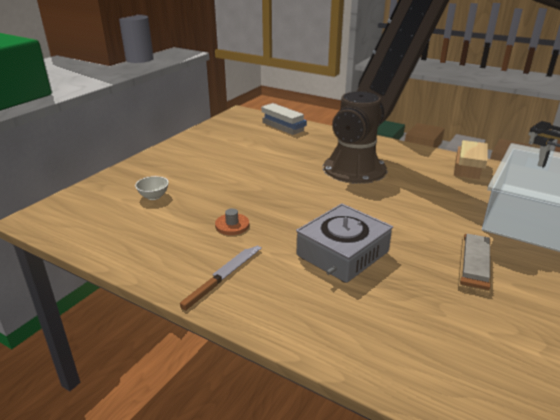

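View pics/top0.png

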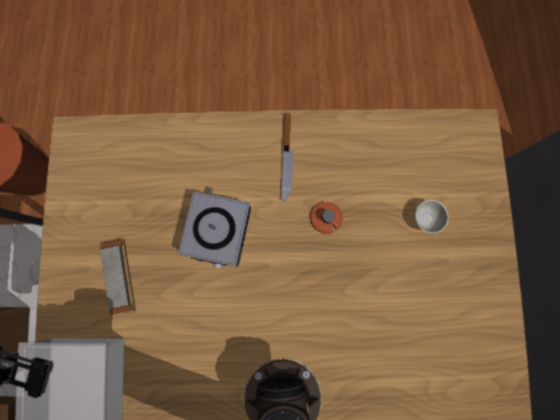

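The scene view shows the disc at (232,222), the machine at (345,240), the knife at (220,275), the bowl at (152,188) and the whetstone at (476,260). In the top view the disc is at (327,217) with its notch near (335,226), and the machine is at (214,229). My world coordinates are wrong because I misread the rotation format, so I'll fix that first.

```bash
python3 - <<'E'
from station import arm
print(arm.get_calibration("top"))
E
sed -i 's/^import numpy.*/&\nfrom scipy.spatial.transform import Rotation as Ro\ndef RR(k):\n    r=np.array(k["rotation"],float); return r if r.shape==(3,3) else Ro.from_euler("xyz",r).as_matrix() if r.size==3 else Ro.from_quat(r).as_matrix()/; s/np.array(k\["rotation"\])/RR(k)/' h.py
python3 - <<'E'
from h import *
for c in("scene","top"):
    im,d=np.load(c+"_i.npy"),np.load(c+"_d.npy")
    for t in("disc","notch","machine","seat","front","knife","whetstone","bowl"):
        print(c,t,[(round(r["score"],2),np.round(w(c,r["point"]),3).tolist()) for r in arm.landmark_of(t,c)][:2])
    P,u,v=cloud(c,d,d>0)
    m=(abs(P[:,0]-.55)<.35)&(abs(P[:,1])<.4)
    print("table z",np.median(P[m,2]))
im,d=np.load("top_i.npy"),np.load("top_d.npy")
P,u,v=cloud("top",d,d>0)
m=(u>175)&(u<350)&(v>185)&(v<270)
for n,lo,hi in(("hub",.045,.06),("deck",.084,.0925),("flange",.0955,.102),("spindle",.115,.14)):
    s=m&(P[:,2]>lo)&(P[:,2]<hi); s&=(u>300) if n=="hub" else (u<270)
    Q=P[s]; print(n,len(Q),np.round(np.median(Q,0),4) if len(Q) else "", np.round(cv2.minAreaRect(Q[:,:2].astype(np.float32)),4) if 0 else (cv2.minAreaRect((Q[:,:2]*1000).astype(np.float32)) if len(Q)>3 else ""))
a=cv2.resize(im[190:245,295:360],None,fx=6,fy=6,interpolation=cv2.INTER_CUBIC)
b=cv2.resize(im[185:270,175:255],None,fx=5,fy=5,interpolation=cv2.INTER_CUBIC)
o=np.zeros((430,800,3),np.uint8);o[:a.shape[0],:a.shape[1]]=a;o[:b.shape[0],395:395+b.shape[1]]=b
cv2.imwrite("pics/c1.png",o[...,::-1])
E
```

```text
{'mtx': array([[380.03661757,   0.        , 284.48911994],
       [  0.        , 380.03661757, 205.56718578],
       [  0.        ,   0.        ,   1.        ]]), 'dist_coeffs': array([-0.07163464,  0.        ,  0.        ,  0.        ,  0.        ]), 'origin': array([3.77252096e-01, 3.19945259e-04, 1.24502368e+00]), 'rotation': array([ 0.18109401, -0.01304774, -1.5943334 ])}
scene disc [(0.66, [0.562, -0.158, -0.0]), (0.34, [0.526, 0.2, 0.095])]
scene notch [(0.95, [0.531, -0.183, -0.0])]
scene machine [(0.62, [0.527, 0.199, -0.001])]
scene seat [(0.8, [0.528, 0.197, 0.094])]
scene front [(0.95, [0.484, 0.209, 0.093])]
scene knife [(0.74, [0.78, -0.027, -0.002]), (0.53, [0.523, 0.198, 0.097])]
scene whetstone [(0.56, [0.383, 0.526, 0.0])]
scene bowl [(0.78, [0.551, -0.492, -0.002])]
table z -0.001070971044363378
top disc [(0.89, [0.558, -0.159, -0.002])]
top notch [(0.77, [0.525, -0.177, 0.001]), (0.42, [0.379, 0.524, 0.0])]
top machine [(0.65, [0.525, 0.199, 0.002])]
top seat [(0.66, [0.526, 0.203, 0.099]), (0.27, [0.559, -0.162, -0.002])]
top front [(0.91, [0.482, 0.206, 0.094])]
top knife [(0.73, [0.779, -0.028, 0.004])]
top whetstone [(0.65, [0.383, 0.525, 0.001])]
top bowl [(0.84, [0.55, -0.5, 0.003])]
table z 0.0010916047795868078
hub 123 [ 0.5609 -0.1583  0.0527] ((560.1236572265625, -158.35110473632812), (38.91035079956055, 36.312076568603516), 85.37847900390625)
deck 2193 [0.5189 0.1967 0.0902] ((523.5248413085938, 199.3222198486328), (181.40013122558594, 200.78819274902344), 77.162109375)
flange 762 [0.5226 0.1993 0.0982] ((522.9959106445312, 197.5033416748047), (178.9462890625, 199.2716064453125), 77.42044067382812)
spindle 15 [0.523  0.1973 0.1256] ((523.3446044921875, 198.22488403320312), (9.348793029785156, 9.782475471496582), 12.284713745117188)
```

View pics/c1.png

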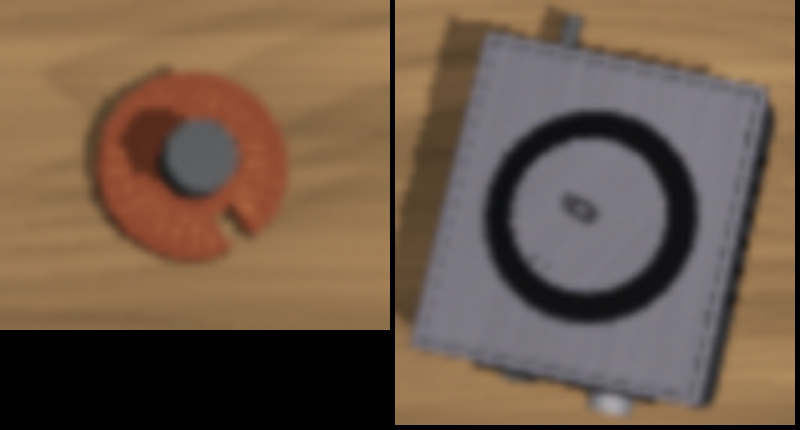

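In the crop the notch points to the lower right, about -145° in the world. On the flange there is a faint mark at crop (535,262), left and below the spindle, which is probably the drive pin at about 128°. Both cameras agree on the positions, so I'm starting the transit.

Emit:
{"api": "drive_tool", "payload": {"targets": [[0.49,-1,0,0,0,0],[0.49,-1,0,0,0,0],[0.49,-1,0,0,0,0],[0.49,-1,0,0,0,0],[0.49,-1,0,0,0,0]], "claw": 1}}

```text
t: 2.33
eef_pos: [0.2621, 0.4536, 0.205]
ee_rot: [-3.141, -0.0, -0.245]
force: [0.6, -0.1, 0.1]
width: 0.0878
```

Emit:
{"api": "drive_tool", "payload": {"targets": [[0.49,-1,0,0,0,0],[0.49,-1,0,0,0,0],[0.49,-1,0,0,0,0],[0.49,-1,0,0,0,0],[0.49,-1,0,0,0,0]]}}

```text
t: 2.95
eef_pos: [0.3601, 0.2536, 0.2051]
ee_rot: [-3.141, -0.0, -0.244]
force: [1.1, 0.2, 0.5]
width: 0.0877
```

Emit:
{"api": "drive_tool", "payload": {"targets": [[0.49,-1,0,0,0,0],[0.49,-1,0,0,0,0],[0.49,-1,0,0,0,0],[0.49,-1,0,0,0,0],[0.49,-1,0,0,0,0]]}}

```text
t: 3.58
eef_pos: [0.4582, 0.0535, 0.2052]
ee_rot: [-3.141, -0.001, -0.245]
force: [1.0, -0.1, 0.1]
width: 0.0876
```

Emit:
{"api": "drive_tool", "payload": {"targets": [[0.49,-1,0,0,0,0],[0.49,-1,0,0,0,0],[0.49,-1,-0.3,0,0,0],[0.49,-1,-0.5,0,0,0],[0.49,-1,-0.5,0,0,0]]}}

```text
t: 4.2
eef_pos: [0.5564, -0.1466, 0.1525]
ee_rot: [-3.141, -0.001, -0.245]
force: [-0.1, 1.0, 0.2]
width: 0.0875
```

```bash
python3 - <<'E'
from h import *
s=arm.get_state(); print(s["t"],np.round(s["eef_pos"],4),np.round(s["ee_rot"],3),np.round(s["q"],3),np.round(s["force"],2))
C=np.array([.5235,.1985])
for c in("top","scene"):
    im,d=np.load(c+"_i.npy"),np.load(c+"_d.npy")
    P,u,v=cloud(c,d,d>0); dx=P[:,:2]-C; r=np.hypot(*dx.T); m=(r>.034)&(r<.048)&(P[:,2]>.08)
    a=np.degrees(np.arctan2(dx[:,1],dx[:,0]))%360
    for lo in range(100,240,10):
        k=m&(a>=lo)&(a<lo+10)
        if k.any(): print(c,lo,k.sum(),np.round(np.percentile(P[k,2],[50,95]),4),end="; ")
    s=(r<.012)&(P[:,2]>.112); print("\nspindle",s.sum(),np.round(P[s].mean(0),4))
im=np.load("scene_i.npy"); cv2.imwrite("pics/c2.png",cv2.resize(im[200:285,285:405],None,fx=6,fy=6,interpolation=cv2.INTER_CUBIC)[...,::-1])
E
```

```text
4.2 [ 0.5564 -0.1466  0.1525] [-3.141e+00 -1.000e-03 -2.450e-01] [ 0.082  0.235 -0.287  0.    -1.047  1.244] [-0.14  0.99  0.24]
top 100 9 [0.0984 0.1004]; top 110 11 [0.1    0.1014]; top 120 9 [0.0987 0.104 ]; top 130 10 [0.1031 0.1076]; top 140 11 [0.0985 0.1035]; top 150 10 [0.097  0.1006]; top 160 10 [0.0983 0.1004]; top 170 14 [0.0988 0.1013]; top 180 12 [0.0983 0.1009]; top 190 11 [0.0988 0.1026]; top 200 13 [0.0972 0.1016]; top 210 12 [0.097  0.1004]; top 220 12 [0.0965 0.0985]; top 230 12 [0.0984 0.1008]; 
spindle 17 [0.5233 0.1974 0.123 ]
scene 100 10 [0.0964 0.0987]; scene 110 4 [0.0966 0.0975]; scene 120 10 [0.0971 0.1059]; scene 130 9 [0.0995 0.1047]; scene 140 4 [0.0986 0.1036]; scene 150 4 [0.0965 0.0985]; scene 160 2 [0.0986 0.1001]; scene 170 3 [0.095  0.0979]; scene 180 6 [0.0971 0.0995]; scene 190 4 [0.096  0.0972]; scene 210 1 [0.0971 0.0971]; scene 220 5 [0.0959 0.0974]; scene 230 4 [0.0965 0.0979]; 
spindle 22 [0.5301 0.1989 0.1206]
```

View pics/c2.png

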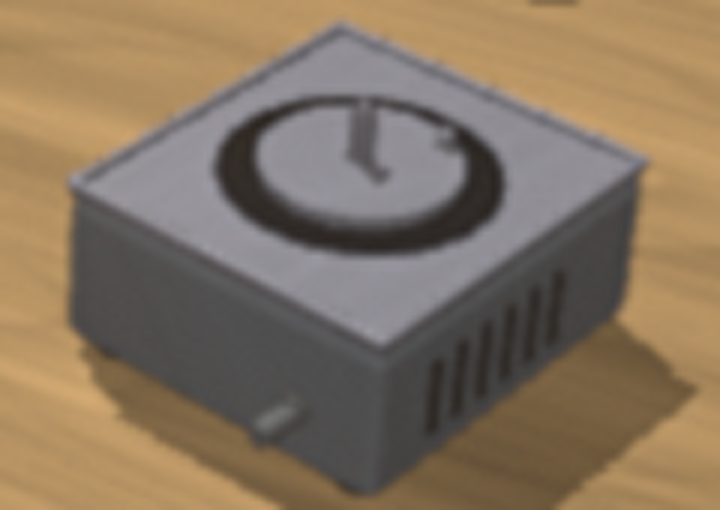

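The crop shows the pin at (450,140) at the flange's edge, and depth from both cameras puts it at about 131°. Now descending over the hub.

Emit:
{"api": "drive_tool", "payload": {"targets": [[0.08,-0.29,-0.8,0,0,0],[0,0,-0.8,0,0,0],[0,0,-0.8,0,0,0],[0,0,-0.56,0,0,0],[0,0,-0.3,0,0,0]]}}

```text
t: 4.82
eef_pos: [0.5583, -0.1568, 0.0212]
ee_rot: [3.141, 0.001, -0.245]
force: [0.8, 0.4, -0.7]
width: 0.0873
```

Emit:
{"api": "drive_tool", "payload": {"targets": [[0,0,0,0,0,0],[0,0,0,0,0,0],[0,0,0,0,0,0],[0,0,0,0,0,0],[0,0,0,0,0,0]], "claw": 0.4, "newtons": 5}}

```text
t: 5.45
eef_pos: [0.559, -0.1567, 0.0227]
ee_rot: [-3.141, -0.001, -0.245]
force: [0.8, -0.1, 1.5]
width: 0.0432
```

Emit:
{"api": "drive_tool", "payload": {"targets": [[0,0,0,0,0,0],[0,0,0,0,0,0],[0,0,0,0,0,0]]}}

```text
t: 5.82
eef_pos: [0.5589, -0.1568, 0.0226]
ee_rot: [3.142, -0.0, -0.245]
force: [-0.8, -0.5, 3.0]
width: 0.0395
```

Emit:
{"api": "drive_tool", "payload": {"targets": [[0,0,0,0,0,0],[0,0,0,0,0,0],[0,0,0,0,0,-1],[0,0,0,0,0,-1],[0,0,0,0,0,-1]], "claw": 0.8}}

```text
t: 6.45
eef_pos: [0.5587, -0.1567, 0.0221]
ee_rot: [3.141, 0.0, -0.562]
force: [0.1, 1.1, -0.3]
width: 0.0699
```

Emit:
{"api": "drive_tool", "payload": {"targets": [[0,0,0,0,0,-1],[0,0,0,0,0,-1],[0,0,0,0,0,-1],[0,0,0,0,0,-1],[0,0,0,0,0,-1]]}}

```text
t: 7.08
eef_pos: [0.5587, -0.1567, 0.0221]
ee_rot: [3.141, 0.0, -1.086]
force: [-0.8, 0.7, -0.1]
width: 0.0697
```

Emit:
{"api": "drive_tool", "payload": {"targets": [[0,0,0,0,0,-1],[0,0,0,0,0,-1],[0,0,0,0,0,-1],[0,0,0,0,0,-1],[0,0,0,0,0,-1]]}}

```text
t: 7.7
eef_pos: [0.5587, -0.1567, 0.0221]
ee_rot: [3.141, 0.0, -1.61]
force: [0.2, 1.0, 0.3]
width: 0.0704
```

Emit:
{"api": "drive_tool", "payload": {"targets": [[0,0,0,0,0,-1],[0,0,0,0,0,-1],[0,0,0,0,0,0]], "claw": 0.3, "newtons": 25}}

```text
t: 8.07
eef_pos: [0.5591, -0.1568, 0.0223]
ee_rot: [-3.141, 0.0, -1.815]
force: [1.7, -0.5, -1.8]
width: 0.0457
```

Emit:
{"api": "drive_tool", "payload": {"targets": [[0,0,0,0,0,0],[0,0,0,0,0,0],[0,0,0,0,0,0],[0,0,0,0,0,0]]}}

```text
t: 8.57
eef_pos: [0.5588, -0.1567, 0.0223]
ee_rot: [-3.142, 0.0, -1.815]
force: [1.5, 0.2, -1.3]
width: 0.0389
```

```bash
cat >> h.py <<'E'
from scipy.optimize import least_squares
def held(c,tag,zu,near):
    "ring mask of the disc, circle fit with r=52 mm at known height of underside zu"
    im,d=arm.grab_frame(c); cv2.imwrite(f"pics/{tag}.png",im[...,::-1])
    h=cv2.cvtColor(im,cv2.COLOR_RGB2HSV).astype(int)
    red=((h[...,0]<12)|(h[...,0]>172))&(h[...,1]>130)&(h[...,2]>50)
    P,u,v=cloud(c,d,red); m=(np.hypot(*(P[:,:2]-near).T)<.075)&(abs(P[:,2]-zu-.007)<.02)
    return im,d,P[m],u[m],v[m]
def ring(P,ztop):
    Q=P[abs(P[:,2]-ztop)<.006][:,:2].astype(np.float32)
    H=cv2.convexHull((Q*1000).reshape(-1,1,2))[:,0]/1000
    f=least_squares(lambda p:np.hypot(*(H-p).T)-.0515,Q.mean(0),loss="soft_l1",f_scale=.002)
    return f.x,len(Q),np.std(f.fun)
E
python3 - <<'E'
from h import *
s=arm.get_state(); print(s["t"],np.round(s["eef_pos"],4),np.round(s["ee_rot"],3),np.round(s["q"],3),np.round(s["force"],2),s["width"])
for c in("top","scene"):
    im,d,P,u,v=held(c,c+"_g",0,s["eef_pos"][:2]); print(c,ring(P,.014))
    P0,u0,v0=cloud(c,np.load(c+"_d.npy"),np.ones((420,560),bool))
    i0=np.load(c+"_i.npy");h=cv2.cvtColor(i0,cv2.COLOR_RGB2HSV).astype(int)
    red=((h[...,0]<12)|(h[...,0]>172))&(h[...,1]>130)&(h[...,2]>50)
    P,_,_=cloud(c,np.load(c+"_d.npy"),red); P=P[np.hypot(*(P[:,:2]-[.56,-.158]).T)<.075]; print("before",ring(P,.014))
im=cv2.imread("pics/top_g.png"); cv2.imwrite("pics/c3.png",cv2.resize(im[160:270,260:400],None,fx=5,fy=5,interpolation=cv2.INTER_CUBIC))
E
```

```text
8.575 [ 0.5588 -0.1567  0.0223] [-3.142  0.    -1.815] [ 0.063  0.386 -0.419 -0.    -0.766 -0.308] [ 1.49  0.21 -1.29] 0.038906269999171586
top (array([ 0.55630392, -0.15807123]), 90, np.float64(0.007517023763382283))
before (array([ 0.56100935, -0.1587171 ]), 594, np.float64(0.0004006616751025368))
scene (array([ 0.56307125, -0.15495076]), 357, np.float64(0.0017237762648555346))
before (array([ 0.56593841, -0.15659182]), 368, np.float64(0.0015750977096929655))
```

View pics/c3.png

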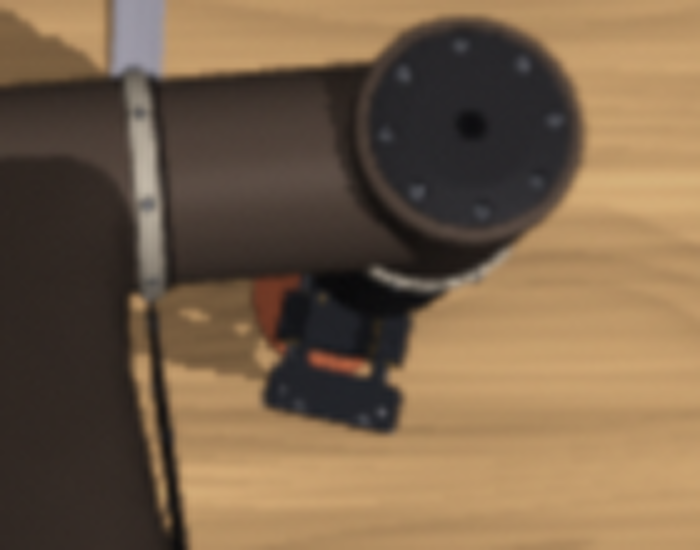

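The top view of the disc is blocked by the arm, with only red slivers at (270,310) and (335,360). The scene camera shows the disc shifted by about (-3, +2) mm, which matches the tool-centred grasp, so the top camera's bias is under about 1 mm. Lifting now, and locating the spindle from the flange circle.

Emit:
{"api": "drive_tool", "payload": {"targets": [[0,0,0.15,0,0,0],[0,0,0.4,0,0,0],[0,0,0.8,0,0,0],[0,0,0.9,0,0,0],[0,0,0.9,0,0,0]]}}

```text
t: 9.3
eef_pos: [0.5583, -0.1567, 0.1505]
ee_rot: [-3.142, 0.0, -1.816]
force: [0.8, -0.1, -4.9]
width: 0.0388
```

```bash
python3 - <<'E'
from h import *
s=arm.get_state(); print(np.round(s["force"],2),s["width"])
im=np.load("top_i.npy"); k=arm.get_calibration("top")
g=cv2.cvtColor(im,cv2.COLOR_RGB2GRAY)
S=8; x0,y0=185,200; b=cv2.resize(g[y0:260,x0:245],None,fx=S,fy=S,interpolation=cv2.INTER_CUBIC)
m=(b<70).astype(np.uint8)
cs,hi=cv2.findContours(m,cv2.RETR_CCOMP,cv2.CHAIN_APPROX_NONE)
def fit(c,z,r0):
    px=(c[:,0]+.5)/S-.5+[x0,y0]
    n=cv2.undistortPoints(px[:,None].astype(float),np.array(k["mtx"]),np.array(k["dist_coeffs"]))[:,0]
    D=np.c_[n[:,0],-n[:,1],-np.ones(len(n))]@RR(k).T; o=np.array(k["origin"])
    W=(o+D*((z-o[2])/D[:,2:]))[:,:2]
    f=least_squares(lambda p:np.hypot(*(W-p[:2]).T)-p[2],[*W.mean(0),r0],loss="soft_l1",f_scale=.001)
    return np.round(f.x,4),np.std(f.fun)
for c,h in zip(cs,hi[0]):
    if len(c)>700: print(len(c),"hole" if h[3]>=0 else "outer",fit(c,.098 if h[3]>=0 else .0905,.05))
E
```

```text
[ 0.81 -0.13 -4.87] 0.038783141208301466
968 outer (array([0.5239, 0.1983, 0.0651]), np.float64(0.00023927016254701394))
711 hole (array([0.5238, 0.1981, 0.0475]), np.float64(0.000268592990088514))
```

Emit:
{"api": "drive_tool", "payload": {"targets": [[0,0.2,0.4,0,0,-0.5],[-0.06,0.5,0.4,0,0,-0.9],[-0.06,0.7,0,0,0,-0.9],[-0.07,0.7,0,0,0,-0.9],[-0.07,0.7,0,0,0,-0.9]]}}

```text
t: 9.93
eef_pos: [0.5478, -0.044, 0.1814]
ee_rot: [-3.142, 0.0, -2.248]
force: [0.6, 0.2, -3.6]
width: 0.0391
```

Emit:
{"api": "drive_tool", "payload": {"targets": [[-0.07,0.7,0,0,0,-0.9],[-0.07,0.7,0,0,0,-0.9],[-0.07,0.7,0,0,0,-0.9],[-0.07,0.7,0,0,0,-0.9],[-0.07,0.7,0,0,0,-0.9]]}}

```text
t: 10.55
eef_pos: [0.5338, 0.096, 0.1814]
ee_rot: [3.141, 0.0, -2.719]
force: [-0.3, -0.1, -4.0]
width: 0.0389
```

Emit:
{"api": "drive_tool", "payload": {"targets": [[-0.07,0.7,0,0,0,-0.9],[-0.06,0.7,0,0,0,-0.9],[-0.07,0.6,0,0,0,-0.9],[-0.06,0.4,0,0,0,-0.8],[0,0,0,0,0,-0.6]]}}

```text
t: 11.18
eef_pos: [0.5234, 0.1922, 0.1812]
ee_rot: [3.141, 0.0, 3.137]
force: [-0.7, -0.7, -4.3]
width: 0.039
```

Emit:
{"api": "drive_tool", "payload": {"targets": [[0,0,0,0,0,0],[0,0,0,0,0,0]]}}

```text
t: 11.42
eef_pos: [0.5238, 0.191, 0.1808]
ee_rot: [3.141, 0.0, 3.139]
force: [0.7, -0.1, -3.6]
width: 0.039
```

```bash
python3 - <<'E'
from h import *
s=arm.get_state(); p=np.array(s["eef_pos"]); print(s["t"],np.round(p,4),np.round(s["ee_rot"],4),np.round(s["q"],3),np.round(s["force"],2),np.round(s["moment"],3),s["width"])
for c in("scene","top"):
    im,d,P,u,v=held(c,c+"_o",p[2]-.0223,p[:2]); print(c,len(P),ring(P,p[2]-.0083))
    print("notch",[(round(r["score"],2),np.round(w(c,r["point"]),3).tolist()) for r in arm.landmark_of("notch",c)][:2])
    print("disc",[(round(r["score"],2),np.round(w(c,r["point"]),3).tolist()) for r in arm.landmark_of("disc",c)][:2])
a=cv2.imread("pics/scene_o.png")[170:285,285:405];cv2.imwrite("pics/c4.png",cv2.resize(a,None,fx=5,fy=5,interpolation=cv2.INTER_CUBIC))
E
```

```text
11.425 [0.5238 0.191  0.1808] [3.1414e+00 1.0000e-04 3.1388e+00] [ 0.701  0.184 -0.285 -0.    -1.101 -2.274] [ 0.71 -0.1  -3.58] [ 0.028 -0.183 -0.009] 0.03895881691355854
scene 526 (array([0.52726811, 0.19127818]), 460, np.float64(0.0015958996243190095))
notch [(0.77, [0.498, 0.222, 0.162])]
disc [(0.81, [0.524, 0.192, 0.159])]
top 231 (array([0.52131704, 0.18953637]), 224, np.float64(0.002216422404134679))
notch [(0.6, [0.496, 0.221, 0.157])]
disc [(0.53, [0.52, 0.193, 0.156])]
```

View pics/c4.png

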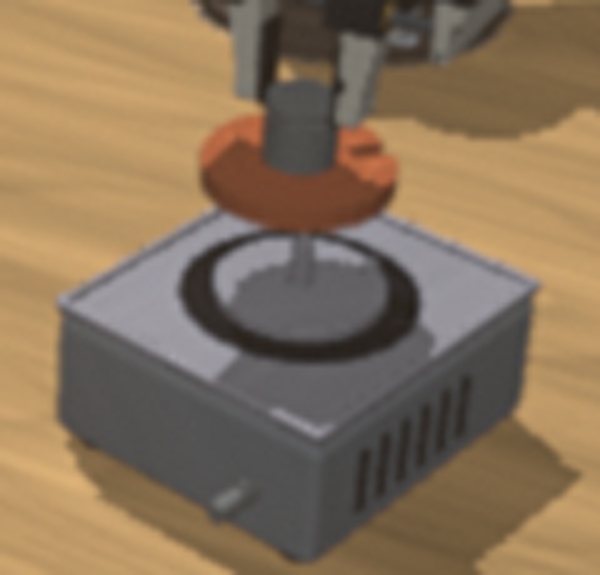

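The disc is in hand, centred over the spindle, with its notch at about (365,150) in the crop, roughly over the pin's side. I'll correct y, descend to just above the spindle tip, then go slowly.

Emit:
{"api": "drive_tool", "payload": {"targets": [[0,0.1,-0.2,0,0,0],[0,0.08,-0.2,0,0,0],[0,0,-0.15,0,0,0],[0,0,-0.08,0,0,0],[0,0,0,0,0,0]]}}

```text
t: 12.35
eef_pos: [0.5239, 0.1983, 0.1548]
ee_rot: [-3.141, -0.0, 3.138]
force: [0.2, 0.2, -3.3]
width: 0.0389
```

Emit:
{"api": "drive_tool", "payload": {"targets": [[0,0,-0.02,0,0,0],[0,0,-0.02,0,0,0],[0,0,-0.02,0,0,0],[0,0,-0.02,0,0,0]]}}

```text
t: 12.85
eef_pos: [0.524, 0.1985, 0.152]
ee_rot: [3.141, 0.0, 3.138]
force: [0.3, 1.2, -3.7]
width: 0.0386
```

Emit:
{"api": "drive_tool", "payload": {"targets": [[0,0,-0.02,0,0,0],[0,0,-0.02,0,0,0],[0,0,-0.02,0,0,0],[0,0,0,0,0,0]]}}

```text
t: 13.35
eef_pos: [0.5239, 0.1984, 0.1494]
ee_rot: [-3.141, -0.0, 3.138]
force: [0.4, 0.3, -4.2]
width: 0.0389
```

Emit:
{"api": "drive_tool", "payload": {"targets": [[0,0,-0.02,0,0,0],[0,0,-0.02,0,0,0],[0,0,-0.02,0,0,0]]}}

```text
t: 13.72
eef_pos: [0.524, 0.1985, 0.1471]
ee_rot: [-3.142, -0.0, 3.138]
force: [-0.0, 0.1, -3.0]
width: 0.0386
```

Emit:
{"api": "drive_tool", "payload": {"targets": [[0,0,-0.02,0,0,0],[0,0,-0.02,0,0,0],[0,0,-0.02,0,0,0]]}}

```text
t: 14.1
eef_pos: [0.524, 0.1985, 0.1447]
ee_rot: [3.142, 0.0, 3.138]
force: [0.7, 0.3, -3.6]
width: 0.0386
```

The spindle is in the bore with no contact force.

Emit:
{"api": "drive_tool", "payload": {"targets": [[0,0,-0.02,0,0,0],[0,0,-0.02,0,0,0],[0,0,-0.02,0,0,0],[0,0,-0.02,0,0,0],[0,0,-0.02,0,0,0]]}}

```text
t: 14.72
eef_pos: [0.524, 0.1985, 0.1407]
ee_rot: [-3.142, 0.0, 3.138]
force: [2.0, 0.0, -3.0]
width: 0.0388
```

Emit:
{"api": "drive_tool", "payload": {"targets": [[0,0,-0.02,0,0,0],[0,0,-0.02,0,0,0],[0,0,-0.02,0,0,0],[0,0,-0.02,0,0,0],[0,0,-0.02,0,0,0]]}}

```text
t: 15.35
eef_pos: [0.524, 0.1985, 0.1367]
ee_rot: [3.142, 0.0, 3.138]
force: [1.1, -0.4, -3.9]
width: 0.0391
```

Emit:
{"api": "drive_tool", "payload": {"targets": [[0,0,-0.02,0,0,0],[0,0,-0.02,0,0,0],[0,0,-0.02,0,0,0],[0,0,-0.02,0,0,0],[0,0,-0.02,0,0,0]]}}

```text
t: 15.98
eef_pos: [0.524, 0.1985, 0.1327]
ee_rot: [3.142, 0.0, 3.138]
force: [-0.3, 0.3, -4.2]
width: 0.0387
```

Emit:
{"api": "drive_tool", "payload": {"targets": [[0,0,-0.02,0,0,0],[0,0,-0.015,0,0,0]]}}

```text
t: 16.23
eef_pos: [0.524, 0.1985, 0.1313]
ee_rot: [-3.142, -0.0, 3.138]
force: [0.8, 0.1, -3.4]
width: 0.0387
```

Emit:
{"api": "drive_tool", "payload": {"targets": [[0,0,-0.015,0,0,0],[0,0,-0.015,0,0,0]]}}

```text
t: 16.48
eef_pos: [0.524, 0.1985, 0.1302]
ee_rot: [3.142, 0.0, 3.138]
force: [0.5, 0.0, -2.5]
width: 0.0391
```

Emit:
{"api": "drive_tool", "payload": {"targets": [[0,0,-0.015,0,0,0],[0,0,-0.015,0,0,0]]}}

```text
t: 16.73
eef_pos: [0.524, 0.1985, 0.1289]
ee_rot: [3.142, -0.0, 3.138]
force: [0.9, -0.6, -3.3]
width: 0.039
```

Emit:
{"api": "drive_tool", "payload": {"targets": [[0,0,-0.015,0,0,0]]}}

```text
t: 16.85
eef_pos: [0.524, 0.1985, 0.1284]
ee_rot: [3.142, 0.0, 3.138]
force: [0.4, -0.1, -3.0]
width: 0.0389
```

Emit:
{"api": "drive_tool", "payload": {"targets": [[0,0,-0.015,0,0,0]]}}

```text
t: 16.98
eef_pos: [0.524, 0.1985, 0.1277]
ee_rot: [-3.142, 0.0, 3.138]
force: [0.8, -0.5, -3.0]
width: 0.0391
```

Emit:
{"api": "drive_tool", "payload": {"targets": [[0,0,-0.015,0,0,0]]}}

```text
t: 17.1
eef_pos: [0.5241, 0.1985, 0.1272]
ee_rot: [3.141, 0.0, 3.138]
force: [0.2, -0.2, -3.4]
width: 0.0394
```

Emit:
{"api": "drive_tool", "payload": {"targets": [[0,0,-0.01,0,0,0],[0,0,0,0,0,0]]}}

```text
t: 17.35
eef_pos: [0.524, 0.1985, 0.1267]
ee_rot: [-3.142, -0.0, 3.138]
force: [1.7, -0.8, -3.0]
width: 0.0387
```

Emit:
{"api": "drive_tool", "payload": {"targets": [[0,0,-0.015,0,0,0]]}}

```text
t: 17.48
eef_pos: [0.524, 0.1985, 0.1262]
ee_rot: [3.142, 0.0, 3.138]
force: [0.3, -0.6, -3.8]
width: 0.0394
```

Emit:
{"api": "drive_tool", "payload": {"targets": [[0,0,-0.015,0,0,0]]}}

```text
t: 17.6
eef_pos: [0.524, 0.1984, 0.1256]
ee_rot: [3.142, 0.0, 3.138]
force: [1.5, 0.6, -2.8]
width: 0.0388
```

Emit:
{"api": "drive_tool", "payload": {"targets": [[0,0,-0.015,0,0,0]]}}

```text
t: 17.73
eef_pos: [0.524, 0.1984, 0.1249]
ee_rot: [-3.142, 0.0, 3.138]
force: [1.0, 0.3, -3.7]
width: 0.0389
```

The underside is now about 3 mm below pin-top height with no contact, so the notch appears to have met the pin straight away. Continuing gently to the seat.

Emit:
{"api": "drive_tool", "payload": {"targets": [[0,0,-0.015,0,0,0],[0,0,-0.015,0,0,0]]}}

```text
t: 17.98
eef_pos: [0.524, 0.1985, 0.1237]
ee_rot: [3.142, 0.0, 3.138]
force: [1.3, 0.1, -3.4]
width: 0.0392
```

Emit:
{"api": "drive_tool", "payload": {"targets": [[0,0,-0.015,0,0,0],[0,0,-0.015,0,0,0]]}}

```text
t: 18.23
eef_pos: [0.524, 0.1984, 0.1225]
ee_rot: [3.142, 0.0, 3.138]
force: [0.8, -0.1, -2.4]
width: 0.039
```

Emit:
{"api": "drive_tool", "payload": {"targets": [[0,0,-0.015,0,0,0],[0,0,-0.01,0,0,0]]}}

```text
t: 18.48
eef_pos: [0.524, 0.1985, 0.1215]
ee_rot: [-3.142, 0.0, 3.138]
force: [0.3, -0.4, -3.7]
width: 0.0393
```

Emit:
{"api": "drive_tool", "payload": {"targets": [[0,0,-0.01,0,0,0]]}}

```text
t: 18.6
eef_pos: [0.524, 0.1985, 0.1212]
ee_rot: [3.142, 0.0, 3.138]
force: [1.3, -0.5, -2.7]
width: 0.0394
```

Emit:
{"api": "drive_tool", "payload": {"targets": [[0,0,-0.01,0,0,0]]}}

```text
t: 18.73
eef_pos: [0.5242, 0.1985, 0.1208]
ee_rot: [3.142, 0.0, 3.138]
force: [1.4, 0.3, -2.8]
width: 0.0391
```

Emit:
{"api": "drive_tool", "payload": {"targets": [[0,0,-0.008,0,0,0]]}}

```text
t: 18.85
eef_pos: [0.5243, 0.1985, 0.1206]
ee_rot: [3.141, 0.001, 3.138]
force: [1.9, 0.1, -2.3]
width: 0.039
```

Emit:
{"api": "drive_tool", "payload": {"targets": [[0,0,-0.008,0,0,0]]}}

```text
t: 18.98
eef_pos: [0.5244, 0.1986, 0.1204]
ee_rot: [3.141, 0.001, 3.138]
force: [2.6, -1.0, -2.4]
width: 0.0391
```

Emit:
{"api": "drive_tool", "payload": {"targets": [[0,0,-0.008,0,0,0]]}}

```text
t: 19.1
eef_pos: [0.5246, 0.1985, 0.1203]
ee_rot: [3.141, 0.001, 3.138]
force: [2.6, -1.3, 1.2]
width: 0.0388
```

Emit:
{"api": "drive_tool", "payload": {"targets": [[0,0,-0.006,0,0,0]]}}

```text
t: 19.23
eef_pos: [0.5245, 0.1986, 0.1202]
ee_rot: [3.141, 0.001, 3.138]
force: [0.8, -1.0, 4.5]
width: 0.0389
```

Contact came at TCP z 0.1205, which puts the underside at 0.098, the seat level, with a light load. Releasing.

Emit:
{"api": "drive_tool", "payload": {"targets": [[0,0,0.006,0,0,0],[0,0,0.006,0,0,0],[0,0,0,0,0,0]]}}

```text
t: 19.6
eef_pos: [0.5245, 0.1986, 0.1203]
ee_rot: [3.141, 0.001, 3.138]
force: [4.5, -0.4, 1.6]
width: 0.0392
```

Emit:
{"api": "drive_tool", "payload": {"targets": [[0,0,0,0,0,0],[0,0,0,0,0,0],[0,0,0,0,0,0],[0,0,0,0,0,0],[0,0,0,0,0,0]], "claw": 0.9}}

```text
t: 20.23
eef_pos: [0.5239, 0.1985, 0.12]
ee_rot: [-3.142, -0.0, 3.138]
force: [0.2, -0.3, 0.3]
width: 0.0779
```

Emit:
{"api": "drive_tool", "payload": {"targets": [[0,0,0.1,0,0,0],[0,0,0.4,0,0,0],[0,0,0.7,0,0,0],[0,0,0.7,0,0,0],[0,0,0.7,0,0,0]]}}

```text
t: 20.85
eef_pos: [0.5242, 0.1985, 0.2264]
ee_rot: [3.141, 0.001, 3.138]
force: [0.3, -0.4, 0.4]
width: 0.0788
```

Emit:
{"api": "drive_tool", "payload": {"targets": [[-0.3,0.8,0,0,0,0],[-0.5,1,0,0,0,0],[-0.5,1,0,0,0,0],[-0.5,1,0,0,0,0],[-0.5,1,0,0,0,0]]}}

```text
t: 21.48
eef_pos: [0.4314, 0.3918, 0.2256]
ee_rot: [3.14, 0.001, 3.138]
force: [0.3, 0.8, -0.4]
width: 0.0787
```

```bash
python3 - <<'E'
from h import *
s=arm.get_state(); print(s["t"],np.round(s["eef_pos"],3),s["width"])
o=[]
for c,b in(("scene",(180,285,285,405)),("top",(180,275,170,260))):
    im,d,P,u,v=held(c,c+"_f",.098,[.524,.1985]); np.save(c+"_fd.npy",d)
    print(c,len(P),ring(P,.112),"ring z",np.median(P[:,2]))
    A,uu,vv=cloud(c,d,d>0); m=(np.hypot(*(A[:,:2]-[.524,.1985]).T)<.018)&(A[:,2]>.13); print("hub z",np.round(np.percentile(A[m,2],[50,90]),4))
    r=np.hypot(*(P[:,:2]-[.524,.1985]).T); k=(r>.025)&(r<.052)&(P[:,2]>.107); X=np.c_[P[k,:2]-[.524,.1985],np.ones(k.sum())]; q=np.linalg.lstsq(X,P[k,2],rcond=None)[0]; print("tilt deg",np.degrees(q[:2]),"z0",q[2])
    for t in("notch","knife","whetstone","bowl"): print(t,[(round(r["score"],2),np.round(w(c,r["point"]),3).tolist()) for r in arm.landmark_of(t,c)][:1])
    o.append(cv2.resize(im[b[0]:b[1],b[2]:b[3]],(395,int(395*(b[1]-b[0])/(b[3]-b[2]))),interpolation=cv2.INTER_CUBIC))
H=max(x.shape[0] for x in o); Z=np.zeros((H,800,3),np.uint8)
for i,x in enumerate(o): Z[:x.shape[0],i*400:i*400+395]=x
cv2.imwrite("pics/c5.png",Z[...,::-1])
E
```

```text
21.475 [0.431 0.392 0.226] 0.07868917728819586
scene 551 (array([0.5285176 , 0.19895931]), 473, np.float64(0.0015195202542420119)) ring z 0.1103379880195382
hub z [0.1488 0.1505]
tilt deg [ 0.37190125 -0.1532091 ] z0 0.11068439688222247
notch [(0.79, [0.496, 0.225, 0.102])]
knife [(0.97, [0.782, -0.027, -0.003])]
whetstone [(0.67, [0.382, 0.529, 0.0])]
bowl [(0.7, [0.552, -0.491, 0.001])]
top 808 (array([0.52184665, 0.19861281]), 733, np.float64(0.0005391368329613817)) ring z 0.11216243890752964
hub z [0.1504 0.1529]
tilt deg [-0.20155207 -0.35609923] z0 0.11250971145881697
notch [(0.75, [0.496, 0.229, 0.097])]
knife []
whetstone [(0.67, [0.382, 0.525, -0.001])]
bowl [(0.78, [0.549, -0.496, 0.004])]
```

View pics/c5.png

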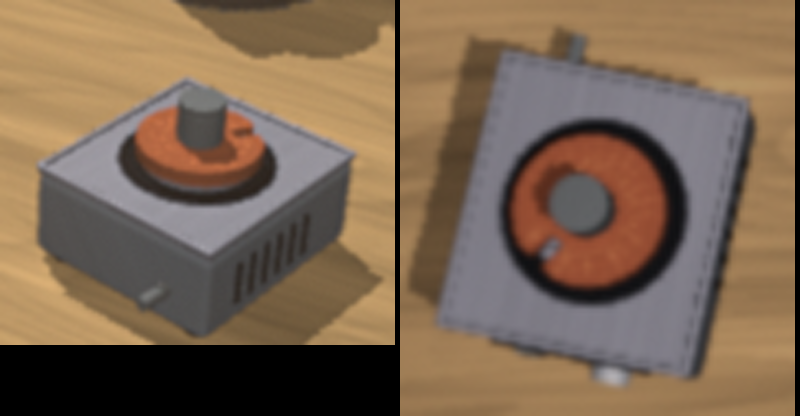

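The disc sits flat on the flange. In the right-hand crop the pin is visible in the notch at (549,250), the hub top is at 0.150 m and the ring top at 0.112 m, which are the fully home heights. The arm is clear, so I'm handing in.

```bash
python3 -c "
from station import arm
print(arm.job_done(), arm.get_state()['t'])"
```

```text
the job is handed in; nothing more can be done
the job is handed in; nothing more can be done
```

The honing disc is fully home on the flange with the drive pin in its notch. The gripper has let go and is clear, and I handed the job in at about 21.5 s of the 64 s allowed.

- **Turning by feel:** I didn't need to search for the pin. I had already turned the disc about 76° on the way over, towards the pin angle the cameras gave (about 131°), so the notch dropped over the pin on the first slow descent.
- **Gentleness:** I lowered it at about 6.5 mm/s or less onto the spindle, and slower onto the seat. The force readings showed no contact until the seat, then about 8 N in the highest one.
- **Seating checks:** Depth readings put the ring top at 0.110–0.112 m and the hub top at 0.149–0.150 m; fully home is 0.112 m and 0.150 m. Tilt was under 0.4°, within measuring noise, and the last top picture shows the pin inside the notch.
- **Bystanders:** The knife, whetstone and bowl were all within about 4 mm of where they started, which is the detector's own noise.
- **Disagreements:** The top-camera network missed the knife in the last picture, but the scene camera found it in place. The scene camera's circle fit of the disc was about 4 mm off in x throughout, while the top camera and the arm agreed to about 2 mm.

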